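# Put the lock cylinder away: tray under the bench riser, snapped into its catch

## Robot

A 6-joint arm with a two-finger parallel gripper is mounted at the origin on a cart in front of the work surface, level with it; the furniture and walls round the work are solid. World frame = base frame: x ahead of the robot, y to its left, z up, the work surface at z = 0. Lengths are in m, angles in rad, forces in N, time in s.
With the tool pointing down it reaches from about 0.35 to 0.975 m from the base axis. Payload 7.1 kg.
Tool frame: the origin (TCP) lies midway between the tips of the shut fingers; the grasp point (between the pads) lies 19 mm behind it; z points along the fingers, y is the line along which they close (so a half turn about z gives the same grasp; the last joint's range is limited). The gripper opens to 88 mm and grips with 3 to 60 N. Pads are 20 mm wide; open, the fingers measure 115 mm over their backs; the gripper's body (75 mm by 178 mm) begins 61 mm behind the grasp point.
Start: joints at [1.216, 0.423, 1.63, -0, 1.089, -0.019], TCP at [0.206, 0.59, 0.223] pointing down, gripper open.
Joint ranges: [-3, 3], [-0.9, 2.11], [0.09, 2.58], [-1.31, 4.45], [0.11, 2.69], [-2.54, 2.54]. Speed limits (rad/s): [2.39, 2.39, 3.01, 3.14, 3.14, 3.14].

## Interface

Orientations are given as a unit quaternion [w, x, y, z].
In Python, from station import move_pose, movel, movej, command_gripper, wait, inverse_kinematics, read_camera, camera_info, MotionError, job_done, get_time, get_joint_pos, get_qvel, get_effort, get_tcp_pos, get_ee_rot, get_ft_force, get_ft_torque, get_grip_width, get_finger_force gives the robot as it stands. Calls block until the motion is done:
- move_pose(position, orientation): joint-space move of the TCP to a pose.
- movel(position, frame=None, v=0.15, until_force=None): straight line of the TCP; frame=None keeps the orientation; v is the mean speed in m/s. With until_force (N) it stops when the force on the tool has changed by that much, and returns True; else False.
- movej(angles): joint-space move.
- command_gripper(opening): opening from 0.0 (shut) to 1.0 (fully open); the grip force is fixed at half the most; returns when the fingers have stopped.
- wait(seconds).
- inverse_kinematics(position, orientation): joint angles nearest the present ones, or None.
- read_camera(name): name is "side" or "top"; returns the picture (384x512x3 uint8, red, green, blue); there is no depth.
- camera_info(name): a dict with "intrinsics" (3x3 intrinsics, pixels), "dist" ([k1, k2, p1, p2, k3] as OpenCV has them; the pictures are not rectified), "T" (4x4, takes a point from camera to world coordinates). Camera axes: x right, y up, looking along -z (the intrinsics and any distortion apply to the point x, -y, -z); pixel columns grow to the right and rows downward; lengths in m; the calibration is good to about 2 mm. A picture is of the moment at which its call begins. camera_info takes no time and is no camera call.
A pose or a line that the arm cannot do raises MotionError and nothing moves.
- job_done(): hands the job in; it is judged then, once.
Readings, each from a call of its own:
- get_time(): time.
- get_joint_pos(): joint angles.
- get_qvel(): joint speeds.
- get_effort(): joint torques, N m.
- get_tcp_pos(): TCP position.
- get_ee_rot(): TCP orientation.
- get_ft_force(): force on the tool from outside, world axes, zero at the start.
- get_ft_torque(): the same for the moment, N m.
- get_grip_width(): opening from 0.0 (shut) to 1.0 (fully open).
- get_finger_force(): force on a finger pad.
Only numpy, scipy, OpenCV 4.12 (cv2) and the standard library are available. Lean on these libraries where they do the work, as an engineer would, in place of code of your own. Each camera call takes 0.05 s, during which the arm holds its last target. There are 200 camera calls.

## Task

Put the lock cylinder into the shallow metal tray, then slide the tray, handle towards you, under the grey riser on the bench. Keep the tray and what is in it clear of the underside, and press it home gently until the catch at the back snaps round the tray's striker; then let go. Leave the other things where they are.

Things in the scene. Friction and masses are not known exactly. Their poses are not given: they have to be found in the camera images.
- tray: shallow open aluminium tray, 100 (x) x 130 (y) x 28 mm high, walls 2.5 mm, floor 3 mm, loose, 0.28 to 0.46 kg. Origin: centre of its underside; z up, x towards its back. A straight wooden handle sticks out of its front (-x), a steel striker out of its back (+x).
- tray_grip (a point): point to grip on the handle's centre line: 50 mm in front of the tray's front wall (100 mm from its origin), 24 mm above its underside. The handle is 18 mm wide (y), 20 mm tall and ends 77 mm from the wall; from above there is room for a gripper across it.
- tray_striker (a point): striker on the middle of the tray's back wall: a neck 7 mm wide, then an upright round head of 12 mm diameter, whose centre (this point) is 18 mm behind the back wall, 68 mm from the tray's origin, 20 mm high
- tray_floor (a point): centre of the tray's inner floor (95 x 125 mm inside), 3 mm above its underside
- cylinder: brass double euro lock cylinder, 66 mm long (y), 17 mm wide (x), 38 mm high, 0.16 kg; stands on its narrow 10 mm web. Origin: centre of its underside; the 17 mm wide round part spans 17 to 34 mm above it, a small cam in the middle reaches 39 mm. It may stand or lie on the tray's floor.
- riser: grey sheet-steel riser screwed to the bench: a bridge 142 mm wide (y), 140 mm deep (x), open in front (-x). Its side walls make a bay 136 mm wide, splayed outwards in front as a lead-in 14 mm long. Origin: centre of its footprint on the bench; x points into the bay, z up. It carries a low carton (54 mm) and two cutters (37 mm), fixed, 20 mm or more back from its front edge.
- bay_mouth (a point): middle of the bay's front edge on the bench, 70 mm in front of the riser's origin. A catch hangs under the riser at the back, screwed on through slotted holes up to 12 mm either way, its place not measured: with the tray home, the tray's front is within 14 mm of flush with the riser's front edge (tray's origin at riser x = -0.034 to -0.006): home must be felt.
- riser_deck: the riser's top: a 3 mm sheet with a folded lip along its front edge. Origin: centre of the sheet's underside, 54 mm above the bench; the lip hangs down to 49 mm. The tray with the cylinder standing in it is 42 mm high. Top of the sheet with its mat: 58 mm.
- roller_l (a joint): catch: two upright 12 mm rollers 4 mm apart, sprung together; how far the left (+y) one is pressed aside, m: 0 at rest, 0.004 with the striker's head between them, 0.001 to 0.003 when closed on the neck (tray home). Passing takes about 7 N plus 2 to 5 N of sliding friction (more if the tray is borne down on); then firm buffers stop the tray. Over 20 N on it bends the catch.
- roller_r (a joint): the same for the right (-y) roller
- oil_bottle: white oil bottle with a red spout, 49 mm diameter, 152 mm tall, standing to the right of the riser; bystander
- brass_padlock: brass padlock, 18 x 40 x 72 mm, standing to the left of the riser; bystander
- blue_tape: roll of tape lying flat, 64 mm diameter, 19 mm high; bystander
- pen: marker lying on the bench, 122 mm long, 16 mm thick; bystander

How it is judged:
By the outcome, as a careful person would: the job done as asked, in the order asked, and still so for the second after the job is handed in, with the robot touching nothing.
It also fails if it takes over 72 s, if anything falls off the work surface, if the arm or the gripper's body presses on something with over 40 N, if the wrist force passes 120 N, or if a joint passes its speed limit or range.

## Working session

There is one attempt and no reset: what is moved stays moved. The work goes in short steps, each a Python script; the robot and the scene stay as the last script left them, time stands still between calls to the robot, and variables do not carry over. Pictures are saved under pics/ and viewed, at most 10 in all, crops included, and the job is handed in when it is done.

```bash
ls; mkdir -p pics; python3 - <<'E'
from station import *
import cv2, numpy as np
np.set_printoptions(precision=4,suppress=True)
for n in("top","side"):
    cv2.imwrite(f"pics/{n}0.png",cv2.resize(read_camera(n)[...,::-1],(800,600),interpolation=cv2.INTER_CUBIC))
    c=camera_info(n);print(n,c)
print(get_ee_rot(),get_tcp_pos(),get_ft_force())
E
```

```text
pics
top {'intrinsics': array([[366.5974,   0.    , 261.5925],
       [  0.    , 366.5974, 197.7723],
       [  0.    ,   0.    ,   1.    ]]), 'dist': array([-0.0434,  0.    ,  0.    ,  0.    ,  0.    ]), 'T': array([[ 0.0289,  0.9919, -0.1241,  0.4739],
       [-0.9995,  0.0268, -0.0182, -0.0232],
       [-0.0147,  0.1245,  0.9921,  0.9686],
       [ 0.    ,  0.    ,  0.    ,  1.    ]])}
side {'intrinsics': array([[463.563 ,   0.    , 254.6635],
       [  0.    , 463.563 , 187.2649],
       [  0.    ,   0.    ,   1.    ]]), 'dist': array([-0.0667,  0.    ,  0.    ,  0.    ,  0.    ]), 'T': array([[-0.9943,  0.0834, -0.0668,  0.486 ],
       [-0.1057, -0.6767,  0.7287,  1.0344],
       [ 0.0156,  0.7315,  0.6816,  1.0535],
       [ 0.    ,  0.    ,  0.    ,  1.    ]])}
[-0.0001  0.1671  0.9859 -0.0007] [0.2058 0.5896 0.222 ] [-0.4804  0.1096  0.2097]
```

View pics/top0.png

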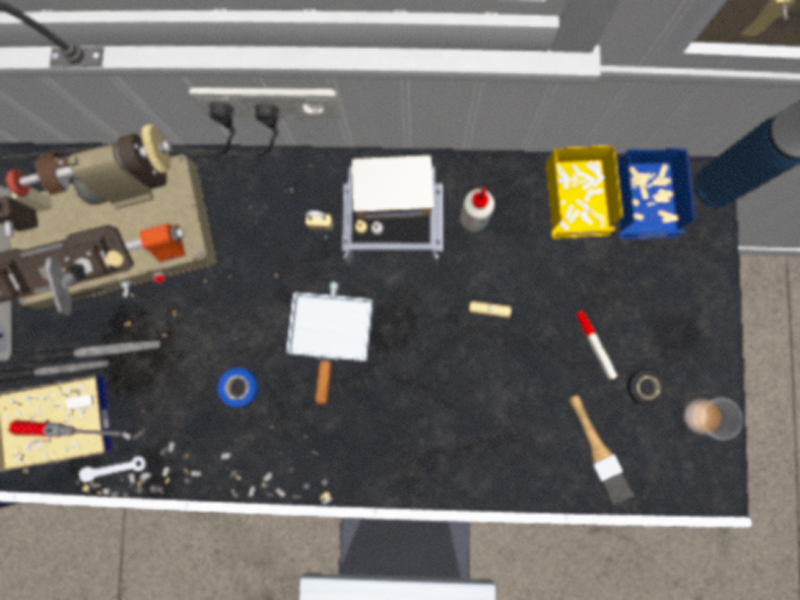

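View pics/side0.png

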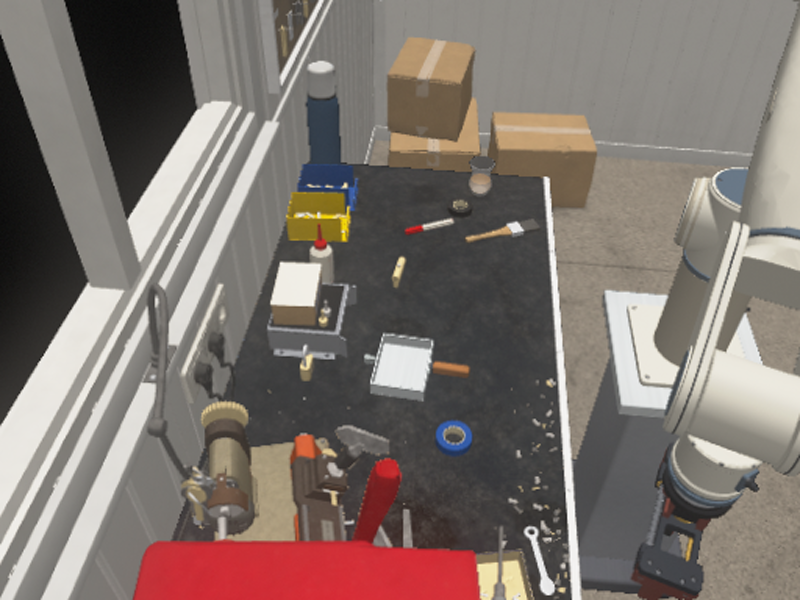

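The top view (800x600) shows the tray at about (330,326), its handle at (323,382), the striker at (333,287), the cylinder at (490,309) and the riser's front edge at y≈248. I'll zoom in next to get accurate pixels.

```bash
cat > h.py <<'E'
from station import *
import cv2, numpy as np
np.set_printoptions(precision=4,suppress=True)
F=np.diag([1,-1,-1.])
def w(n,uv,z):
    "pixels (raw) -> world points at height z"
    c=camera_info(n); uv=np.array(uv,float).reshape(-1,1,2)
    p=cv2.undistortPoints(uv,c["intrinsics"],c["dist"])[:,0]
    d=np.c_[p[:,0],-p[:,1],-np.ones(len(p))]@c["T"][:3,:3].T
    o=c["T"][:3,3]; s=((z-o[2])/d[:,2])[:,None]
    return o+s*d
def px(n,P):
    "world -> raw pixels"
    c=camera_info(n); T=np.linalg.inv(c["T"]); P=np.array(P,float).reshape(-1,3)
    q=(P@T[:3,:3].T+T[:3,3])@F
    return cv2.projectPoints(q,np.zeros(3),np.zeros(3),c["intrinsics"],c["dist"])[0][:,0]
def crop(n,x0,y0,x1,y1,s,f,draw=()):
    "draw: list of (world pts polyline, bgr)"
    im=cv2.resize(read_camera(n)[y0:y1,x0:x1,::-1],None,fx=s,fy=s,interpolation=cv2.INTER_CUBIC)
    for P,col in draw:
        q=(px(n,P)-[x0,y0]+.5)*s
        cv2.polylines(im,[np.round(q).astype(int)],False,col,1)
    for k in range(0,x1-x0,10): cv2.putText(im,str(x0+k),(k*s,8),0,.3,(0,255,255))
    for k in range(0,y1-y0,10): cv2.putText(im,str(y0+k),(0,k*s+s//2),0,.3,(0,255,255))
    cv2.imwrite("pics/"+f,im)
E
python3 - <<'E'
from h import *
crop("top",178,175,338,265,5,"c1.png"); crop("top",190,90,324,170,6-1,"c2.png")
E
```

```text
(no output)
```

View pics/c1.png

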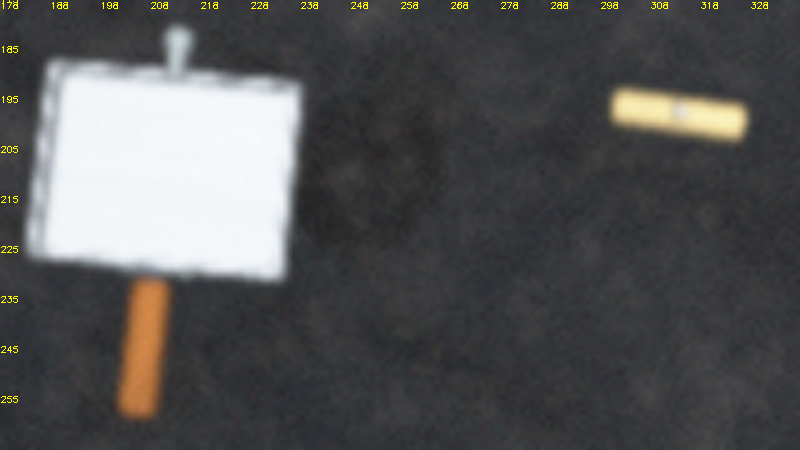

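View pics/c2.png

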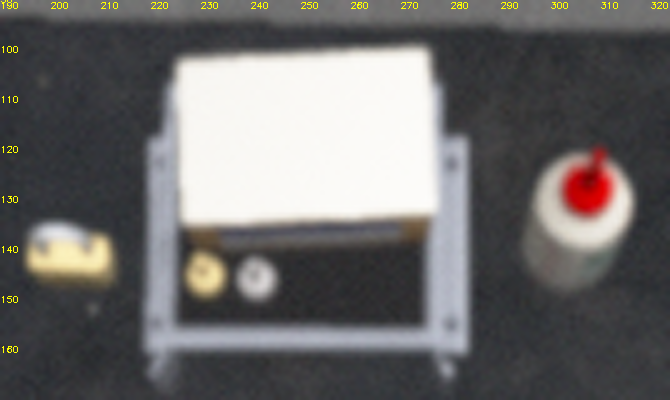

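```bash
python3 - <<'E'
from h import *
def raw(P,x0,y0,s=5): return (np.array(P,float)+.5)/s-.5+[x0,y0]
c=w("top",raw([(50,60),(300,82),(287,280),(28,257)],178,175),.028)
print("tray",c,"sizes",np.linalg.norm(c-np.roll(c,-1,0),axis=1),"ctr",c.mean(0))
d=(c[0]+c[1]-c[2]-c[3]);print("yaw",np.degrees(np.arctan2(d[1],d[0])))
h=w("top",raw([(150,282),(138,415)],178,175),.034);d=h[0]-h[1];print("handle",h,np.degrees(np.arctan2(d[1],d[0])))
print("striker",w("top",raw([(179,37)],178,175),.026))
k=w("top",raw([(614,88),(748,104),(743,141),(611,125)],178,175),.026)
print("cyl",k,np.linalg.norm(k-np.roll(k,-1,0),axis=1),k.mean(0)); d=k[0]+k[3]-k[1]-k[2];print(np.degrees(np.arctan2(d[1],d[0])))
R=raw([(148,352),(468,352),(468,137),(148,137),(155,322),(450,322),(155,160),(450,160),(175,325),(427,325),(167,80),(440,80),(175,57),(428,47),(182,225),(437,215)],190,90)
for z in(0,.057,.112): print("riser z",z);print(w("top",R,z)[:,:2].tolist() if 0 else w("top",R,z)[:,:2])
E
```

```text
tray [[0.6157 0.1879 0.028 ]
 [0.6076 0.0568 0.028 ]
 [0.505  0.0597 0.028 ]
 [0.5129 0.1938 0.028 ]] sizes [0.1313 0.1026 0.1343 0.103 ] ctr [0.5603 0.1246 0.028 ]
yaw -2.4492495111481003
handle [[0.5018 0.1291 0.034 ]
 [0.4346 0.1322 0.034 ]] -2.581682478643317
striker [[0.63   0.1212 0.026 ]]
cyl [[ 0.6091 -0.1061  0.026 ]
 [ 0.6026 -0.1756  0.026 ]
 [ 0.5833 -0.1732  0.026 ]
 [ 0.5897 -0.1048  0.026 ]] [0.0698 0.0195 0.0686 0.0194] [ 0.5962 -0.1399  0.026 ]
84.61913118521471
riser z 0
[[ 0.6949  0.1122]
 [ 0.6993 -0.0607]
 [ 0.8199 -0.0582]
 [ 0.8158  0.1177]
 [ 0.7117  0.1092]
 [ 0.7156 -0.0506]
 [ 0.8028  0.1132]
 [ 0.8065 -0.0486]
 [ 0.7103  0.0982]
 [ 0.7137 -0.0382]
 [ 0.8488  0.1086]
 [ 0.8522 -0.0421]
 [ 0.8622  0.1048]
 [ 0.8711 -0.0351]
 [ 0.7663  0.0968]
 [ 0.7752 -0.0422]]
riser z 0.057
[[ 0.6819  0.1043]
 [ 0.686  -0.0585]
 [ 0.7995 -0.0561]
 [ 0.7957  0.1094]
 [ 0.6977  0.1014]
 [ 0.7014 -0.049 ]
 [ 0.7834  0.1052]
 [ 0.787  -0.0471]
 [ 0.6963  0.0911]
 [ 0.6995 -0.0374]
 [ 0.8268  0.1009]
 [ 0.83   -0.041 ]
 [ 0.8394  0.0973]
 [ 0.8478 -0.0344]
 [ 0.7491  0.0897]
 [ 0.7575 -0.0411]]
riser z 0.112
[[ 0.6694  0.0966]
 [ 0.6732 -0.0564]
 [ 0.7799 -0.0542]
 [ 0.7763  0.1014]
 [ 0.6842  0.0939]
 [ 0.6877 -0.0475]
 [ 0.7647  0.0974]
 [ 0.7681 -0.0457]
 [ 0.6829  0.0842]
 [ 0.6859 -0.0365]
 [ 0.8055  0.0934]
 [ 0.8085 -0.0399]
 [ 0.8173  0.09  ]
 [ 0.8252 -0.0337]
 [ 0.7325  0.0829]
 [ 0.7404 -0.04  ]]
```

```bash
python3 - <<'E'
from h import *
crop("side",165,155,305,265,5,"c3.png")
E
```

```text
(no output)
```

View pics/c3.png

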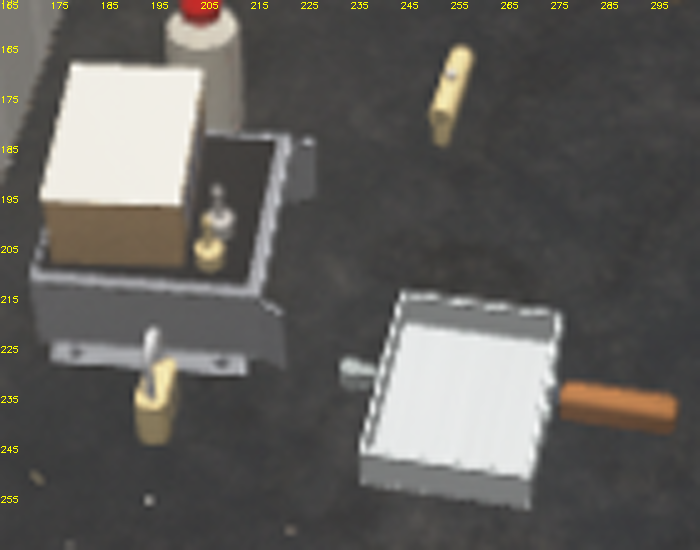

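The side crop shows that the outer strips on the riser are foot flanges, and the deck itself is 142 mm wide as given. The tray (131x103 mm measured) and the cylinder (69x19 mm with blur) match their given sizes. I'll pick the cylinder and set it lengthwise along the tray's x, so the catch's jolt along x can't tip it.

```bash
cat >> h.py <<'E'
from scipy.spatial.transform import Rotation as R
def down(a):
    "tool down, closing line at yaw a (rad); half turn chosen for the wrist range"
    best=None
    for b in(a,a+np.pi):
        y=np.array([np.cos(b),np.sin(b),0]);z=np.array([0,0,-1.]);x=np.cross(y,z)
        q=R.from_matrix(np.c_[x,y,z]).as_quat(scalar_first=True)
        j=inverse_kinematics([.56,.1,.15],q)
        if j is not None and (best is None or abs(j[5])<best[0]): best=(abs(j[5]),q)
    return best[1]
E
python3 - <<'E'
from h import *
C=np.array([.5962,-.1399]); q=down(np.radians(-5.4))
move_pose([*C,.15],q); command_gripper(0.6)
movel([*C,.05]); movel([*C,.0065],v=.06,until_force=8)
command_gripper(0.0); print("width mm",get_grip_width()*88,get_finger_force(),get_tcp_pos(),get_time())
movel([*C,.15]);print(get_grip_width()*88,get_finger_force())
yaw=np.radians(-2.5); T=np.array([.5603,.1246]); q2=down(yaw+np.pi/2)
move_pose([*T,.15],q2); print(get_time(),get_joint_pos())
crop("top",170,160,290,265,5,"c4.png")
E
```

```text
width mm 16.86607693267388 29.99531328678131 [ 0.5963 -0.1399  0.0066] 6.225
16.852677113038133 29.9940687417984
8.4167 [ 0.1974  0.4439  1.7963 -0.0003  0.9019 -1.3278]
```

```bash
python3 - <<'E'
from h import *
T=np.array([.5603,.1246])
movel([*T,.06]); hit=movel([*T,.0065],v=.03,until_force=4); print(hit,get_tcp_pos(),get_ft_force(),get_grip_width()*88)
E
```

```text
True [0.5602 0.1247 0.0096] [-0.6954 -0.7756  4.3363] 17.098394926861467
```

```bash
python3 - <<'E'
from h import *
T=np.array([.5603,.1246])
command_gripper(0.45); movel([*T,.12])
yaw=np.radians(-2.5); G=T-.1*np.array([np.cos(yaw),np.sin(yaw)]); print(G)
# back off so both cameras see
movel([.42,.13,.2]); print(get_time())
X,Y,a=.757,.030,np.radians(1.6)
def rp(P): P=np.array(P,float); c,s=np.cos(a),np.sin(a); return np.c_[X+c*P[:,0]-s*P[:,1],Y+s*P[:,0]+c*P[:,1],P[:,2]]
d=[(rp([(-.07,-.071,.057),(-.07,.071,.057),(.07,.071,.057),(.07,-.071,.057),(-.07,-.071,.057)]),(0,0,255)),
(rp([(-.07,-.071,0),(.07,-.071,0)]),(0,255,0)),(rp([(-.07,.071,0),(.07,.071,0)]),(0,255,0)),(rp([(-.07,-.071,.049),(-.07,.071,.049)]),(255,0,255))]
crop("top",178,90,298,265,3,"c5a.png",d); crop("side",165,155,305,265,3,"c5b.png",d)
A,B=cv2.imread("pics/c5a.png"),cv2.imread("pics/c5b.png")
o=np.zeros((525,780,3),np.uint8);o[:A.shape[0],:360]=A;o[:330,360:]=B;cv2.imwrite("pics/c5.png",o)
E
```

```text
[0.4604 0.129 ]
13.4167
```

View pics/c5.png

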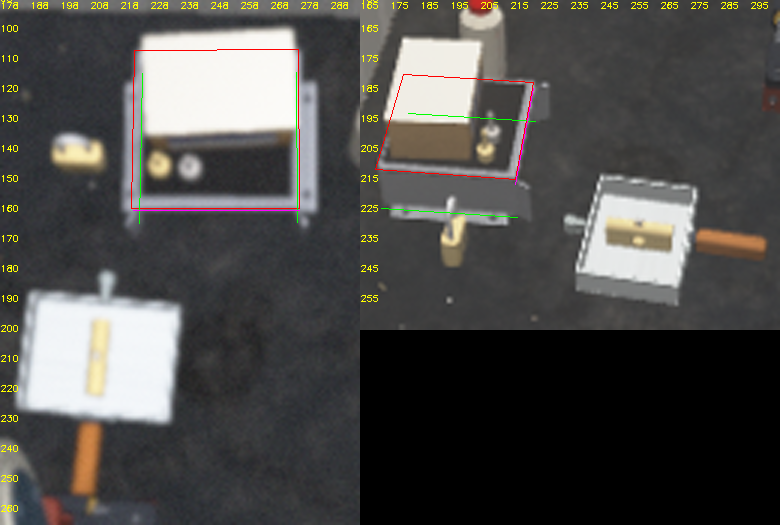

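The cylinder stands in the tray and the riser model nearly fits. I'll zoom in once more on the riser's edges to get its y and yaw.

```bash
python3 - <<'E'
from h import *
X,Y,a=.757,.030,np.radians(1.6)
def rp(P): P=np.array(P,float); c,s=np.cos(a),np.sin(a); return np.c_[X+c*P[:,0]-s*P[:,1],Y+s*P[:,0]+c*P[:,1],P[:,2]]
d=[(rp([(-.07,-.071,.057),(-.07,.071,.057),(.07,.071,.057),(.07,-.071,.057),(-.07,-.071,.057)]),(0,0,255)),
(rp([(-.05,-.071,0),(.07,-.071,0)]),(0,255,0)),(rp([(-.05,.071,0),(.07,.071,0)]),(0,255,0))]
crop("top",211,108,291,170,6,"a.png",d); crop("side",165,175,230,235,5,"b.png",d)
A,B=cv2.imread("pics/a.png"),cv2.imread("pics/b.png")
o=np.zeros((372,805,3),np.uint8);o[:A.shape[0],:480]=A;o[:300,480:]=B;cv2.imwrite("pics/c6.png",o[:,:800])
E
```

```text
(no output)
```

View pics/c6.png

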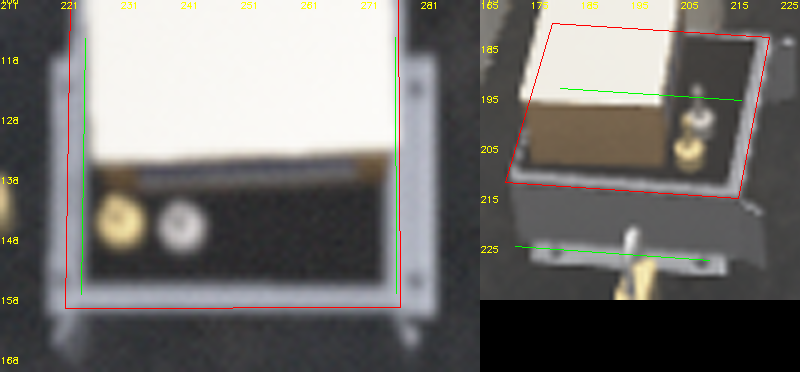

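```bash
python3 - <<'E'
from h import *
s=lambda P:(np.array(P,float)+.5)/5-.5+[165,155]
obs=s([(402,291),(561,314),(530,480),(360,457)])
r=w("side",obs,.028);print(r,r.mean(0)); d=r[0]+r[3]-r[1]-r[2];print(np.degrees(np.arctan2(-d[1],-d[0]))+180 if 0 else np.degrees(np.arctan2(d[1],d[0])))
d2=w("side",s([(402,291),(360,457)]),.028)
s2=lambda P:(np.array(P,float)-[480,0]+.5)/5-.5+[165,175]
f=w("side",s2([(741,194),(771,33),(511,178)]),.057);print("riser FL,FR,BL",f)
y=f[0]-f[1];x=f[2]-f[0];print(np.linalg.norm(y),np.linalg.norm(x),np.degrees([np.arctan2(-y[0],y[1]),np.arctan2(x[1],x[0])]), f[0]+(f[1]-f[0])/2+x/2)
E
```

```text
[[0.6037 0.0559 0.028 ]
 [0.5055 0.0635 0.028 ]
 [0.5137 0.1946 0.028 ]
 [0.6117 0.1893 0.028 ]] [0.5586 0.1258 0.028 ]
-3.755040576517502
riser FL,FR,BL [[ 0.6832  0.0962  0.057 ]
 [ 0.6877 -0.0466  0.057 ]
 [ 0.8219  0.0999  0.057 ]]
0.1428760781698892 0.13870304140581205 [1.7832 1.5288] [0.7548 0.0266 0.057 ]
```

```bash
cat >> h.py <<'E'
RX,RY,RA=.755,.0277,np.radians(1.65)
def tcp_for(rx,dy=0,a=RA):
    "TCP xy for the tray origin at riser (rx,dy), tray yaw a"
    ax=np.array([np.cos(RA),np.sin(RA)]);ay=np.array([-ax[1],ax[0]])
    return np.array([RX,RY])+rx*ax+dy*ay-.1*np.array([np.cos(a),np.sin(a)])
def loc():
    "force along riser x,y, vertical; torque z"
    f=get_ft_force();c,s=np.cos(RA),np.sin(RA)
    return np.array([c*f[0]+s*f[1],-s*f[0]+c*f[1],f[2],10*get_ft_torque()[2]])
E
python3 - <<'E'
from h import *
a=np.radians(-2.8); G=np.array([.5595,.1252])-.1*np.array([np.cos(a),np.sin(a)]); q=down(a+np.pi/2)
move_pose([*G,.12],q); command_gripper(.6); movel([*G,.005],v=.08,until_force=8)
print(get_tcp_pos(),loc()); command_gripper(0); print(get_grip_width()*88,get_finger_force(),loc())
q3=down(RA+np.pi/2); P=tcp_for(-.155); movel([*P,.0055],frame=q3,v=.05); wait(.3)
print(P,get_tcp_pos(),loc(),get_grip_width()*88,get_time(),np.degrees(np.arctan2(*R.from_quat(get_ee_rot(),scalar_first=True).as_matrix()[[1,0],1])))
crop("top",200,95,295,235,4,"a.png"); crop("side",165,165,290,245,3,"b.png")
A,B=cv2.imread("pics/a.png"),cv2.imread("pics/b.png")
o=np.zeros((560,755,3),np.uint8);o[:560,:380]=A;o[:240,380:]=B;cv2.imwrite("pics/c7.png",o)
E
```

```text
[0.46   0.1302 0.0054] [ 0.1157 -0.0626  0.3676 -0.4139]
17.803719451714894 29.996378123760223 [-0.4365  0.33    1.53   -0.8505]
[0.5001 0.0204] [0.5001 0.0204 0.0055] [-0.3761  1.4261 -3.2124  1.6212] 17.766031107087684 19.5167 91.65337081453886
```

View pics/c7.png

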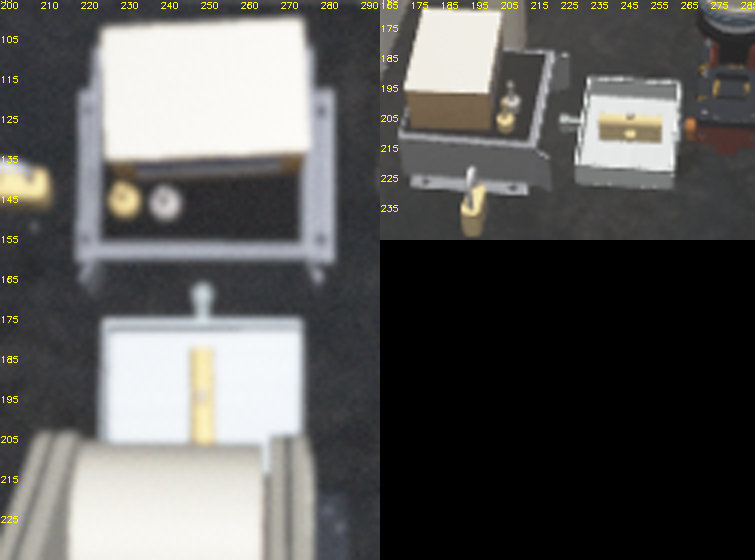

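The tray is centred on the mouth to within about 1 mm, tray centre at about column 202 of the crop and bay centre at about 203. I'll slide it in, watching the side forces.

```bash
python3 - <<'E'
from h import *
b=loc();dy=0;rx=-.155
print(b)
while rx<-.0501:
    rx+=.005
    hit=movel([*tcp_for(rx,dy),.0053],v=.04,until_force=6); f=loc()-b
    print(round(rx,3),round(dy,4),hit,f)
    if hit or abs(f[0])>6: break
    if abs(f[1])>3.5: dy+=.0005*np.sign(f[1])
print(get_time(),get_grip_width()*88)
E
```

```text
[-0.3708  1.007  -3.064   1.4469]
-0.15 0 False [ 0.4778 -0.8574  0.5084 -1.5599]
-0.145 0 False [ 0.4581 -1.3758  0.2955 -1.003 ]
-0.14 0 False [ 1.9948 -1.088   0.0469 -1.6548]
-0.135 0 False [ 0.9653 -0.2303 -1.0828 -1.764 ]
-0.13 0 False [ 0.6023 -1.3461 -0.7976 -0.9927]
-0.125 0 False [ 1.5913 -1.3867 -0.0349 -0.5243]
-0.12 0 False [ 0.4333 -0.8943  0.3326 -1.485 ]
-0.115 0 False [ 1.468  -1.5263  0.8274 -1.7413]
-0.11 0 False [ 0.798  -0.2183 -0.2133 -1.327 ]
-0.105 0 False [ 0.4863 -1.3115  0.1031 -1.4474]
-0.1 0 True [ 2.6072 -0.3709  6.2364 -1.5376]
22.575 17.424604410644772
```

```bash
python3 - <<'E'
from h import *
wait(.3);print(get_tcp_pos(),tcp_for(-.1),[loc() for _ in range(3)])
p=get_tcp_pos()
for z in (.0058,.0063,.0053): 
    movel([p[0],p[1],z],v=.01);wait(.2);print(z,np.mean([loc() for _ in range(5)],0))
print(get_grip_width()*88)
crop("side",165,165,290,245,6,"c8.png")
E
```

```text
[0.5546 0.0219 0.005 ] [0.5551 0.0219] [array([ 7.0684, -0.0355,  2.6998, -0.2884]), array([ 7.0684, -0.0355,  2.6998, -0.2884]), array([ 7.0684, -0.0355,  2.6998, -0.2884])]
0.0058 [ 0.8271 -0.312  -1.22   -0.0994]
0.0063 [ 0.2311 -0.4377 -2.3483 -0.4401]
0.0053 [-2.2552  0.6448  1.0598 -0.2679]
18.101568750409598
```

View pics/c8.png

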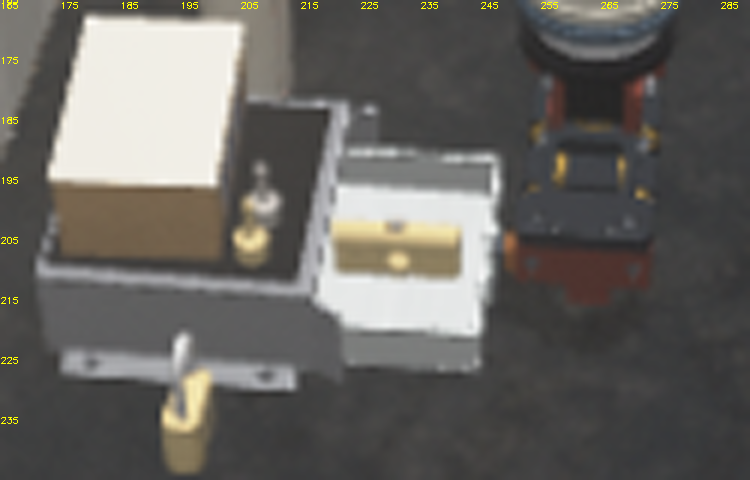

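The tray is straight in the mouth with the cylinder standing well below the lip. The hit was a small vertical load, probably the tray being pressed lightly on the bench. I'll continue with z slightly higher.

```bash
python3 - <<'E'
from h import *
p=get_tcp_pos(); movel([p[0],p[1],.0058],v=.01);wait(.3);b=loc();print(b);dy=0
rx=-.1
while rx<-.0501:
    rx+=.005
    hit=movel([*tcp_for(rx,dy),.0058],v=.03,until_force=7); wait(.15);f=loc()
    print(round(rx,3),round(dy,4),hit,f,round(float(get_tcp_pos()[2]),4))
    if hit: break
    if abs(f[1])>3.5: dy+=.0005*np.sign(f[1])
print(get_time(),get_grip_width()*88,get_tcp_pos(),tcp_for(rx,dy))
E
```

```text
[ 0.0869  0.365  -1.7668 -0.0855]
-0.095 0 False [ 1.193  -0.2427 -3.0841 -0.1007] 0.0059
-0.09 0 False [ 0.2012 -0.1721 -1.713  -0.0437] 0.0058
-0.085 0 False [ 0.0058  0.0042 -2.3342 -0.1384] 0.0059
-0.08 0 False [-0.1076  0.3232 -2.5733  0.3909] 0.0059
-0.075 0 False [ 0.3516  0.5202 -1.1299  0.0873] 0.0059
-0.07 0 False [ 0.4279  0.9155 -2.4494  0.3634] 0.0059
-0.065 0 False [ 0.0537 -0.9805 -1.9114 -0.4804] 0.0059
-0.06 0 False [ 0.6488  0.6509 -2.2508  0.1494] 0.0059
-0.055 0 False [ 0.094   0.6246 -1.7247  0.0081] 0.0058
-0.05 0 False [ 0.8768  0.9926 -1.5769  0.0631] 0.0059
29.7167 18.121049835860436 [0.6055 0.0234 0.0059] [0.6051 0.0234]
```

```bash
python3 - <<'E'
from h import *
rx=-.05
ax=np.array([np.cos(RA),np.sin(RA)])
while rx<-.0005:
    rx+=.001
    hit=movel([*tcp_for(rx),.0058],v=.012,until_force=10); f=loc()
    g=(get_tcp_pos()[:2]-tcp_for(0))@ax
    print(round(rx,3),hit,f,"rx %.4f"%g, round(float(get_tcp_pos()[2]),4))
    if hit or f[0]<-12: break
print(get_time(),get_grip_width()*88)
E
```

```text
-0.049 False [-2.1156  1.9017 -0.167   0.4283] rx -0.0493 0.0058
-0.048 False [-3.487   0.7009 -1.5238 -0.2644] rx -0.0482 0.0057
-0.047 False [-2.1372 -0.2315 -1.2752  0.5472] rx -0.0469 0.0058
-0.046 False [-1.4874  0.6053 -1.0619 -0.0014] rx -0.0458 0.0058
-0.045 False [-1.3316 -0.4544 -0.9177  0.0866] rx -0.0448 0.0058
-0.044 False [-1.7341  0.0148 -1.5127  0.1324] rx -0.0438 0.0058
-0.043 False [-1.781  -0.2391 -2.1618 -0.6425] rx -0.0429 0.0058
-0.042 False [-2.268  -0.2433 -0.9724  0.1667] rx -0.0418 0.0058
-0.041 False [-2.5834 -0.1152 -1.5414 -0.1255] rx -0.0408 0.0058
-0.04 False [-1.8576  0.8308 -1.8967  0.3837] rx -0.0398 0.0058
-0.039 False [-2.1751 -0.6837 -0.6598  0.4065] rx -0.0388 0.0058
-0.038 False [-2.1084 -0.6462 -1.3209 -0.1706] rx -0.0379 0.0058
-0.037 False [-1.7685  0.2893 -1.3289 -0.2297] rx -0.0369 0.0058
-0.036 False [-2.7334  0.1869 -1.4344 -0.1543] rx -0.0358 0.0058
-0.035 False [-1.9002  0.6452 -1.4556  0.0605] rx -0.0348 0.0058
-0.034 False [-1.1424  0.0197 -1.7082 -0.2176] rx -0.0338 0.0058
-0.033 False [-2.8568 -0.7833 -0.539   0.0288] rx -0.0329 0.0058
-0.032 False [-1.8412 -0.199  -2.1245  0.0853] rx -0.0318 0.0058
-0.031 False [-2.1471  1.0423 -1.4749 -0.3943] rx -0.0311 0.0058
-0.03 False [-4.0586 -1.0089  0.2127 -0.6033] rx -0.0309 0.0056
-0.029 False [-8.3526 -0.3449  0.9603 -0.5503] rx -0.0308 0.0054
-0.028 False [-9.5768  0.3723  2.6354 -0.605 ] rx -0.0308 0.0051
-0.027 False [-13.2758  -0.2443   4.3476  -0.5623] rx -0.0308 0.0051
35.4667 18.129329783057255
```

Contact came at riser x = -0.031, probably the rollers, but the push is also bearing down (z drooped and fz rose to +4). I'll take the vertical load off and press on with a cap of about 17 N.

```bash
cat > press.py <<'E'
from h import *
import sys
rx,z,cap,end=map(float,sys.argv[1:5])
ax=np.array([np.cos(RA),np.sin(RA)])
for i in range(50):
    movel([*tcp_for(rx),z],v=.01,until_force=7); wait(.05); f=np.mean([loc() for _ in range(2)],0)
    p=get_tcp_pos(); print("cmd %.4f z %.4f"%(rx,z),f,"rx %.4f z %.4f"%((p[:2]-tcp_for(0))@ax,p[2]))
    if f[0]<-cap or rx>=end: break
    if f[2]>-.5: z+=.0003
    elif f[2]<-4.5: z-=.0003
    if f[2]<1.5: rx+=.0005
print(get_time(),get_grip_width()*88)
E
python3 press.py -.028 .0064 16.5 -.015
```

```text
cmd -0.0280 z 0.0064 [ 2.5907 -0.4803 -0.435  -1.2424] rx -0.0311 z 0.0051
cmd -0.0275 z 0.0067 [ 0.6234  0.1527  2.6166 -0.9488] rx -0.0311 z 0.0051
cmd -0.0275 z 0.0070 [-0.5396 -0.3543 -0.1233 -0.7861] rx -0.0312 z 0.0053
cmd -0.0270 z 0.0073 [-0.2417 -0.1534  1.0388 -0.5109] rx -0.0313 z 0.0053
cmd -0.0265 z 0.0076 [-0.0424  0.1665  0.3186 -0.762 ] rx -0.0314 z 0.0054
cmd -0.0260 z 0.0079 [-0.6406 -0.4103  0.0417 -0.3902] rx -0.0315 z 0.0054
cmd -0.0255 z 0.0082 [ 0.5204 -0.4264  1.0935 -0.1202] rx -0.0317 z 0.0054
cmd -0.0250 z 0.0085 [-0.4927  0.1039  0.3863 -0.3174] rx -0.0318 z 0.0055
cmd -0.0245 z 0.0088 [ 0.3526 -0.1906 -0.1422 -0.7636] rx -0.0319 z 0.0055
cmd -0.0240 z 0.0091 [ 0.3977  0.3776 -0.0712 -0.0671] rx -0.0321 z 0.0055
cmd -0.0235 z 0.0094 [-0.2818 -0.1036  1.2718  0.0205] rx -0.0322 z 0.0056
cmd -0.0230 z 0.0097 [ 0.0453  0.7662  1.288  -0.5001] rx -0.0323 z 0.0056
cmd -0.0225 z 0.0100 [ 0.7221  0.8384  0.1216 -0.6848] rx -0.0324 z 0.0056
cmd -0.0220 z 0.0103 [ 0.8554  0.0974  0.1889 -0.5316] rx -0.0326 z 0.0056
cmd -0.0215 z 0.0106 [ 0.5717  0.7329  1.3966 -0.2
[... 317 characters left out ...]
 0.0058
cmd -0.0190 z 0.0118 [ 0.5627  0.1761 -0.2438 -0.2113] rx -0.0333 z 0.0058
cmd -0.0185 z 0.0121 [0.4055 0.1584 0.9498 0.2406] rx -0.0335 z 0.0058
cmd -0.0180 z 0.0124 [ 0.5772  0.9131  0.9706 -0.1584] rx -0.0335 z 0.0059
cmd -0.0175 z 0.0127 [ 0.4139 -0.3093  1.0665  0.1357] rx -0.0337 z 0.0058
cmd -0.0170 z 0.0130 [ 0.053  -0.9044  0.2422 -0.4715] rx -0.0338 z 0.0059
cmd -0.0165 z 0.0133 [ 0.4114 -0.4924  0.3968  0.028 ] rx -0.0339 z 0.0059
cmd -0.0160 z 0.0136 [ 0.4922 -0.0375  0.6331 -0.4617] rx -0.0341 z 0.0059
cmd -0.0155 z 0.0139 [ 0.3885  0.2405  0.6493 -0.0255] rx -0.0342 z 0.0060
cmd -0.0150 z 0.0142 [0.5518 0.6059 1.2438 0.3436] rx -0.0344 z 0.0060
51.4083 18.03457131197983
```

```bash
python3 - <<'E'
from h import *
ax=np.array([np.cos(RA),np.sin(RA)]); z=.006
movel([*tcp_for(-.032),z],v=.03); rx=-.032
while rx<-.0025 and get_time()<62:
    rx+=.0007; movel([*tcp_for(rx),z],v=.012); f=loc(); p=get_tcp_pos()
    g=(p[:2]-tcp_for(0))@ax
    print("%.4f z %.4f"%(rx,z),f,"rx %.4f z %.4f"%(g,p[2]),get_time())
    if f[0]<-16.5: break
    if f[2]>0: z=min(z+.0003,.0085)
    elif f[2]<-4: z-=.0003
E
```

```text
-0.0313 z 0.0060 [-8.2673 -0.1472  3.4745 -0.1118] rx -0.0342 z 0.0054 51.9083
-0.0306 z 0.0063 [-8.5901 -0.2417  3.1102 -0.3739] rx -0.0342 z 0.0054 52.1583
-0.0299 z 0.0066 [-10.2662   0.064    2.4913  -0.8358] rx -0.0342 z 0.0055 52.4083
-0.0292 z 0.0069 [-11.7287  -0.6428   2.3451  -0.1613] rx -0.0342 z 0.0055 52.6583
-0.0285 z 0.0072 [-12.6978  -0.9553   2.1899  -0.4597] rx -0.0341 z 0.0056 52.9083
-0.0278 z 0.0075 [-14.3264  -0.5223   1.4132  -0.4018] rx -0.0340 z 0.0058 53.1583
-0.0271 z 0.0078 [-14.7583   0.2904   0.7611  -0.381 ] rx -0.0336 z 0.0059 53.4083
-0.0264 z 0.0081 [-13.8108   0.1067   0.821   -0.4591] rx -0.0331 z 0.0061 53.6583
-0.0257 z 0.0084 [-14.0935  -0.0276   1.7401   0.0978] rx -0.0325 z 0.0064 53.9083
-0.0250 z 0.0085 [-13.8199  -0.4589   0.9288   0.1429] rx -0.0318 z 0.0064 54.1583
-0.0243 z 0.0085 [-14.2649  -0.6503   0.8428  -0.3718] rx -0.0309 z 0.0064 54.4083
-0.0236 z 0.0085 [-12.157   -0.2481  -0.4703  -0.4006] rx -0.0297 z 0.0065 54.6583
-0.0229 z 0.0085 [-8.5066 -0.3137 -1.1514 -0.1312] rx -0.0282 z 0.0066 54.9083
-0.0222 z 0.0085 [-5.7888  0.4685
[... 633 characters left out ...]
 1.0544 -0.4652] rx -0.0178 z 0.0074 57.1583
-0.0159 z 0.0079 [-6.9185 -0.8733  1.141  -0.1899] rx -0.0176 z 0.0075 57.4083
-0.0152 z 0.0082 [-8.0734 -0.5329  1.3958 -0.3886] rx -0.0176 z 0.0076 57.6583
-0.0145 z 0.0085 [-10.0424   0.7978   1.1514  -0.5178] rx -0.0176 z 0.0077 57.9083
-0.0138 z 0.0085 [-10.5539  -0.4374   0.7109  -1.1962] rx -0.0175 z 0.0075 58.1583
-0.0131 z 0.0085 [-11.3996  -0.5739   2.1144  -0.2545] rx -0.0175 z 0.0073 58.4083
-0.0124 z 0.0085 [-13.3507   0.6013   1.8843  -0.1274] rx -0.0175 z 0.0072 58.6583
-0.0117 z 0.0085 [-15.0362  -1.0665   2.9961  -0.3641] rx -0.0174 z 0.0071 58.9083
-0.0110 z 0.0085 [-16.9057   0.2335   2.4424  -0.0325] rx -0.0173 z 0.0069 59.1583
```

It snapped: the pull reversed at -0.021 and the buffers stopped it at -0.0176. I'll take off the load, let go, back off and check.

```bash
python3 - <<'E'
from h import *
movel([*tcp_for(-.0178),.0062],v=.03); print(loc())
command_gripper(.55); p=get_tcp_pos(); movel([p[0],p[1],.10],v=.12); movel([.48,.02,.2],v=.2); print(get_time())
crop("top",190,90,300,235,4,"a.png"); crop("side",165,150,275,245,3,"b.png")
A,B=cv2.imread("pics/a.png"),cv2.imread("pics/b.png")
o=np.zeros((580,770,3),np.uint8);o[:580,:440]=A;o[:285,440:]=B;cv2.imwrite("pics/c9.png",o)
E
```

```text
[ 0.8118 -0.248  -3.0704 -0.9858]
62.225
```

View pics/c9.png

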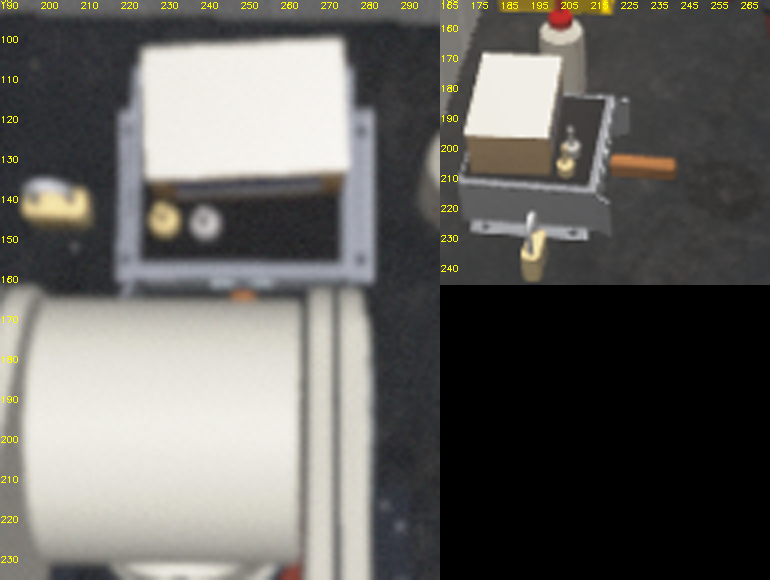

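The tray is fully under the riser with its front about flush and the handle free at side (225,206). The padlock and oil bottle haven't moved, and the gripper is clear.

```bash
python3 -c "
from station import *
print(job_done(),get_time())"
```

```text
the job is handed in; nothing more can be done
the job is handed in; nothing more can be done
```

The lock cylinder stands in the tray, the tray is home under the riser with the catch's snap felt in the force readings (push peaked at about 17 N), the gripper has let go, and the job was handed in at about 62 s of the 72 s allowed.

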